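Fill the knob sample tray

ROBOT

A 6-joint arm with a two-finger parallel gripper is mounted at the origin on the work surface. World frame = base frame: x ahead of the robot, y to its left, z up, the work surface at z = 0. Lengths are in mm, angles in rad, forces in N, time in s.
With the tool pointing down it reaches from about 275 to 775 mm from the base axis. Payload 14.6 kg.
Tool frame: the origin (TCP) lies between the finger pads; the fingertips stand 11 mm ahead of it and the grasp point (between the pads) lies 8 mm behind it; z points along the fingers, y is the line along which they close (so a half turn about z gives the same grasp; the last joint's range is limited). The gripper opens to 85 mm and grips with 20 to 120 N. Pads are 22 mm wide; open, the fingers measure 114 mm over their backs; the gripper's body (76 mm by 85 mm) begins 54 mm behind the grasp point. The pads swing forward as they close: fully open they stand 13 mm farther back than shut.
Start: joints at [1.006, 0.263, -0.048, 1.259, 0, 1.415], TCP at [209.178, 481.532, 242.278] pointing down, gripper open.
Joint ranges: [-2.65, 2.65], [-0.89, 1.7], [-1.18, 1.37], [-2.13, 2.11], [-1.35, 1.29], [-3.14, 3.14]. Speed limits (rad/s): [1.89, 1.89, 2.57, 2.79, 3.14, 3.14].

INTERFACE

Orientations are given as a 3x3 rotation matrix whose columns are the frame's x, y, z axes.
In Python, from bench import r, readout, grab_frame, camera_model, workorder gives the robot as it stands. The module is installed in compiled form; this text tells all that it offers. Calls block until the motion is done:
- r.move_pose(position, orientation): joint-space move of the TCP to a pose.
- r.movel(position, velocity=150, ori=None, f_stop=None): straight line of the TCP; ori=None keeps the orientation; velocity is the mean speed in mm/s. With f_stop (N) it stops when the force on the tool has changed by that much, and returns True; else False.
- r.movej(angles): joint-space move.
- r.release() and r.close(grip_force=None): open the fingers fully, or close them until they stop; grip_force is the grip in N (None keeps the last).
- r.sleep(seconds).
- r.inverse_kinematics(position, orientation): joint angles nearest the present ones, or None.
- readout.state(): the state.
- grab_frame(name): name is "side" or "top"; returns (picture, depth): 384x512x3 uint8, blue, green, red; 384x512 float32, mm along the optical axis (not along the pixel's ray), 0 where there is no reading.
- camera_model(name): a dict with "fx", "fy", "cx", "cy" (pixels), "R" (3x3) and "t" (3): a world point X has camera coordinates R X + t. Camera axes: x right, y down, z forward; pixel columns grow to the right and rows downward; lengths in mm; the calibration is good to about 2 mm. A picture is of the moment at which its call begins. camera_model takes no time and is no camera call.
A pose or a line that the arm cannot do raises r.IKError and nothing moves.
- workorder.sign_off(): hands the job in; it is judged then, once.
The state is a dict: "t": time; "q": joint angles; "dq": joint speeds; "joint_torque": joint torques, N m; "position": TCP position; "eef_rot": TCP orientation; "contact_force": force on the tool from outside, world axes, zero at the start; "ft_torque": the same for the moment, N m; "opening": finger opening in mm; "grip_force": force on a finger pad.
Only numpy, scipy, OpenCV 4.12 (cv2) and the standard library are available. Lean on these libraries where they do the work, as an engineer would, in place of code of your own. Each camera call takes 0.05 s, during which the arm holds its last target. There are 200 camera calls.

TASK

Fill the woodturner's sample tray: stand each of the four finished knobs upright in the round recess that fits its foot, right down on the recess floor. Leave the two unfinished knobs, which still have the turning stub on top, where they stand.

Things in the scene. Friction and masses are not known exactly. Their poses are not given: they have to be found in the camera images.
- knob_small: Finished pale-wood cabinet knob, the smallest of four: round foot 28 mm across, 7 mm thick; narrower neck; straight-sided round head 22 mm across from 21 to 40 mm up, then a smooth dome; 48 mm tall, about 20 g. Stands upright, loose; grip the head from above. Origin: centre of its underside; z up its axis; yaw does not matter. Other tools stand well clear.
- knob_medium: Finished pale-wood cabinet knob, the second smallest of four: round foot 40 mm across, 7 mm thick; narrower neck; straight-sided round head 30 mm across from 21 to 46 mm up, then a smooth dome; 54 mm tall, about 40 g. Stands upright, loose; grip the head from above. Origin: centre of its underside; z up its axis; yaw does not matter. Other tools stand well clear.
- knob_large: Finished pale-wood cabinet knob, the second largest of four: round foot 52 mm across, 7 mm thick; narrower neck; straight-sided round head 38 mm across from 21 to 52 mm up, then a smooth dome; 60 mm tall, about 70 g. Stands upright, loose; grip the head from above. Origin: centre of its underside; z up its axis; yaw does not matter. Other tools stand well clear.
- knob_largest: Finished pale-wood cabinet knob, the largest of four: round foot 64 mm across, 7 mm thick; narrower neck; straight-sided round head 46 mm across from 21 to 58 mm up, then a smooth dome; 66 mm tall, about 110 g. Stands upright, loose; grip the head from above. Origin: centre of its underside; z up its axis; yaw does not matter. Other tools stand well clear.
- knob_medium_stub: Unfinished look-alike, not to be moved: the same pale-wood knob as knob_medium (foot 40 mm, head 30 mm across), but with a turning stub, a thin peg 14 mm across that stands 22 mm above the dome; 76 mm tall in all. Origin: centre of its underside; z up. Loose.
- knob_large_stub: Unfinished look-alike, not to be moved: the same pale-wood knob as knob_large (foot 52 mm, head 38 mm across), but with a turning stub, a thin peg 14 mm across that stands 22 mm above the dome; 82 mm tall in all. Origin: centre of its underside; z up. Loose.
- recess_small: Fixed block 88 x 88 x 16 mm with a round recess 38 mm across, 10 mm deep, the smallest of four, for the 28 mm foot. Origin: centre of its underside, on the recess axis, 6 mm above the bench; z up; recess floor 6 mm, block top 16 mm above the origin. The blocks fill a fixed 194 mm square tray 2 by 2 (90 mm pitch, rim 22 mm above the bench), in any order.
- recess_medium: Fixed block 88 x 88 x 16 mm with a round recess 50 mm across, 10 mm deep, the second smallest of four, for the 40 mm foot. Origin: centre of its underside, on the recess axis, 6 mm above the bench; z up; recess floor 6 mm, block top 16 mm above the origin. The blocks fill a fixed 194 mm square tray 2 by 2 (90 mm pitch, rim 22 mm above the bench), in any order.
- recess_large: Fixed block 88 x 88 x 16 mm with a round recess 62 mm across, 10 mm deep, the second largest of four, for the 52 mm foot. Origin: centre of its underside, on the recess axis, 6 mm above the bench; z up; recess floor 6 mm, block top 16 mm above the origin. The blocks fill a fixed 194 mm square tray 2 by 2 (90 mm pitch, rim 22 mm above the bench), in any order.
- recess_largest: Fixed block 88 x 88 x 16 mm with a round recess 74 mm across, 10 mm deep, the largest of four, for the 64 mm foot. Origin: centre of its underside, on the recess axis, 6 mm above the bench; z up; recess floor 6 mm, block top 16 mm above the origin. The blocks fill a fixed 194 mm square tray 2 by 2 (90 mm pitch, rim 22 mm above the bench), in any order.
There are look-alikes about, which are no part of the job. What is shaped like the knob_small but green or red is not meant.

How it is judged:
By the outcome, as a careful person would: the job done as asked, in the order asked, and still so for the second after the job is handed in, with the robot touching nothing.
It also fails if it takes over 106 s, if anything falls off the work surface, if the arm or the gripper's body presses on something with over 40 N, if the wrist force passes 120 N, or if a joint passes its speed limit or range.

## Working session

There is one attempt and no reset: what is moved stays moved. The work goes in short steps, each a Python script; the robot and the scene stay as the last script left them, time stands still between calls to the robot, and variables do not carry over. Pictures are saved under pics/ and viewed, at most 14 in all, crops included, and the job is handed in when it is done.

```bash
mkdir -p pics
python3 - <<'E'
from bench import *
import cv2,numpy as np
for n in("top","side"):
    p,d=grab_frame(n); cv2.imwrite(f"pics/{n}0.png",p); np.save(f"{n}0.npy",d)
    print(n,{k:np.round(v,3).tolist() for k,v in camera_model(n).items()})
s=readout.state();print(s["t"],s["opening"],s["eef_rot"])
E
```

```text
top {'fx': 452.584, 'fy': 452.584, 'cx': 256.28, 'cy': 186.447, 'R': [[0.025, -1.0, 0.0], [-0.983, -0.024, -0.182], [0.182, 0.004, -0.983]], 't': [16.908, 506.894, 955.386]}
side {'fx': 356.743, 'fy': 356.743, 'cx': 254.323, 'cy': 190.931, 'R': [[0.964, -0.266, 0.016], [-0.132, -0.528, -0.839], [0.231, 0.806, -0.544]], 't': [-496.9, 141.678, 668.694]}
0.1 85.36586161534058 [[-9.17189432e-01  3.98451174e-01 -4.56265155e-04]
 [ 3.98451420e-01  9.17189109e-01 -7.77272757e-04]
 [ 1.08776188e-04 -8.94705858e-04 -9.99999594e-01]]
```

View pics/top0.png

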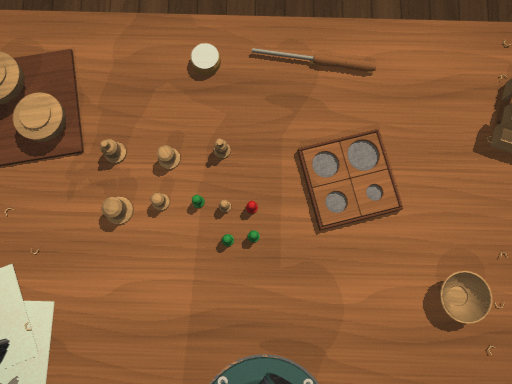

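View pics/side0.png

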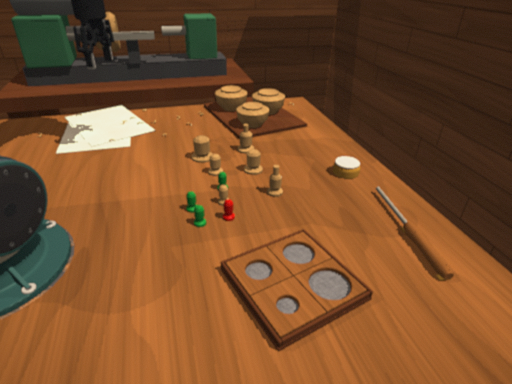

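The top view shows finished knobs: largest (117,210), large (167,157), medium (159,201), small (224,206). The stubbed knobs are at (112,150) and (220,149). The green ones (198,201), (228,240), (254,236) and the red one (252,207) are look-alikes. The tray is at about (350,180): largest recess (363,155), large (326,164), medium (337,202), small (375,192). I'll confirm in an enlarged crop and measure.

```bash
cat > h.py <<'E'
from bench import *
import cv2,numpy as np
SZ=dict(small=(28,22,48),medium=(40,30,54),large=(52,38,60),largest=(64,46,66))
def cloud(n,d):
    c=camera_model(n); v,u=np.mgrid[:384,:512]
    P=np.stack([(u-c["cx"])/c["fx"]*d,(v-c["cy"])/c["fy"]*d,d],-1)
    X=(P-c["t"])@np.array(c["R"]); X[d<=0]=np.nan; return X
def onplane(n,uv,z):
    c=camera_model(n);R=np.array(c["R"]);o=-R.T@c["t"]
    w=R.T@[(uv[0]-c["cx"])/c["fx"],(uv[1]-c["cy"])/c["fy"],1]
    return o+w*(z-o[2])/w[2]
def project(n,X):
    c=camera_model(n);p=np.array(c["R"])@X+c["t"];return c["fx"]*p[0]/p[2]+c["cx"],c["fy"]*p[1]/p[2]+c["cy"]
def blobs(X,zmin,sel=None):
    m=(np.nan_to_num(X[...,2])>zmin)
    if sel is not None:m&=sel
    k,l,s,c=cv2.connectedComponentsWithStats(m.astype(np.uint8),connectivity=8)
    return [(X[l==i],c[i],s[i,4]) for i in range(1,k) if 8<s[i,4]<900]
E
python3 - <<'E'
from h import *
p=cv2.imread("pics/top0.png");X=cloud("top",np.load("top0.npy"))
print("bench z",np.nanmedian(X[250:300,100:200,2]))
for P,c,a in blobs(X,25):
    if not(90<c[0]<270 and 130<c[1]<260):continue
    (x,y),rad=cv2.minEnclosingCircle(P[:,:2].astype(np.float32))
    t=P[P[:,2]>np.percentile(P[:,2],97)-6].mean(0)
    print(c.round(0),a,"c",round(x),round(y),"d",round(2*rad,1),"ztop",P[:,2].max().round(1),"top",t.round(1))
h=cv2.cvtColor(p,cv2.COLOR_BGR2HSV)
roi=np.zeros(p.shape[:2],bool);roi[120:240,290:410]=1
m=((h[...,1]<60)&roi).astype(np.uint8)
for cn in cv2.findContours(m,0,1)[0]:
    if cv2.contourArea(cn)<40:continue
    M=cv2.moments(cn);uv=(M["m10"]/M["m00"],M["m01"]/M["m00"])
    pl=[onplane("top",q[0],12)[:2] for q in cn]
    (x,y),rad=cv2.minEnclosingCircle(np.float32(pl))
    print("rec",np.round(uv),onplane("top",uv,12).round(1),"mec",round(x,1),round(y,1),round(2*rad,1), "z",np.nanmedian(X[m>0][:,2]).round(1))
cv2.imwrite("pics/crop.png",cv2.resize(p[125:245,90:290],None,fx=4,fy=4,interpolation=cv2.INTER_CUBIC))
E
```

```text
bench z 0.21036936368455827
[110. 148.] 291 c 587 361 d 38.8 ztop 85.1 top [587.2 362.   82. ]
[221. 146.] 163 c 598 112 d 30.2 ztop 78.8 top [598.5 112.1  75.8]
[166. 154.] 279 c 576 235 d 38.7 ztop 63.8 top [576.  234.2  59.2]
[158. 200.] 168 c 473 248 d 31.7 ztop 57.8 top [472.6 247.5  53.5]
[197. 199.] 85 c 476 162 d 21.9 ztop 53.4 top [475.3 161.4  46.9]
[114. 208.] 433 c 451 342 d 46.9 ztop 68.8 top [451.  341.   64.9]
[224. 205.] 81 c 466 100 d 21.1 ztop 50.9 top [465.8 100.5  46.9]
[252. 205.] 83 c 465 39 d 21.6 ztop 51.8 top [464.9  39.2  47.1]
[253. 235.] 83 c 400 33 d 21.8 ztop 51.4 top [399.7  32.9  47. ]
[227. 239.] 81 c 390 91 d 21.7 ztop 51.4 top [389.2  91.1  46.3]
rec [336. 202.] [ 481.8 -152.    12. ] mec 481.9 -152.5 47.8 z 12.6
rec [374. 192.] [ 506.2 -239.4   12. ] mec 505.7 -239.0 35.8 z 12.6
rec [325. 164.] [ 568.8 -127.9   12. ] mec 568.6 -127.1 60.0 z 12.6
rec [362. 155.] [ 593.  -215.1   12. ] mec 592.4 -214.2 71.6 z 12.6
```

View pics/crop.png

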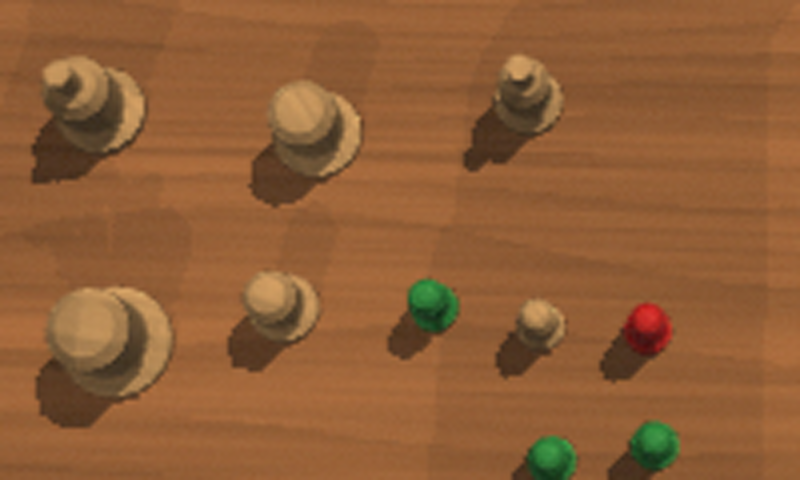

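The crop confirms the identities. The finished knobs have plain domes, with head diameters of 47, 39, 32 and 21 mm. The two stubbed knobs show pegs at (62,75) and (520,70) in the crop. Green and red are distinct, and the recess pitch checks at about 90 mm. Starting with the small knob.

```bash
cat >> h.py <<'E'
KN=dict(small=(466,100.3),medium=(472.8,247.7),large=(576,234.7),largest=(451,341.5))
OBS=dict(s1=(587,361,26),s2=(598,112,20),g1=(476,162,14),rd=(465,39,14),g2=(400,33,14),g3=(390,91,14))
RC=dict(small=(506,-239.2),medium=(481.9,-152.2),large=(568.7,-127.5),largest=(592.7,-214.7))
GZ=dict(small=33,medium=35,large=38,largest=41)
def ori(a): c,s=np.cos(a),np.sin(a); return np.array([[-s,c,0],[c,s,0],[0,0,-1.]])
def clear(k,a,todo):
    o=list(OBS.values())+[(*KN[j],SZ[j][0]/2) for j in todo if j!=k]
    c,s=np.cos(a),np.sin(a);m=99
    for x,y,r_ in o:
        dx,dy=x-KN[k][0],y-KN[k][1];u,v=abs(c*dx+s*dy),abs(-s*dx+c*dy)
        m=min(m,np.hypot(max(u-57,0),max(v-13,0))-r_)
    return m
def wrap(a,p,R=None):   # half-turn choice with the smaller last-joint angle
    best=None
    for b in(a,a+np.pi):
        q=r.inverse_kinematics(p,ori(b))
        if q is not None and(best is None or abs(q[5])<abs(best[1])):best=(b,q[5])
    return ori(best[0])
def pick(k,todo):
    A=np.radians(np.arange(0,180,5));cl=[clear(k,a,todo) for a in A];a=A[int(np.argmax(cl))]
    x,y=KN[k];z=GZ[k]-8;R=wrap(a,[x,y,160]);print(k,"angle",np.degrees(a),"clear",max(cl))
    r.move_pose([x,y,160],R);r.movel([x,y,z],120);r.close(30);s=readout.state()
    print("open",s["opening"],"grip",s["grip_force"],"pos",s["position"])
    r.movel([x,y,160],150);print("open",readout.state()["opening"],"t",readout.state()["t"])
def place(k):
    x,y=RC[k];z=GZ[k]-8+12;R=wrap(np.radians(60.6),[x,y,160])
    r.move_pose([x,y,160],R);r.movel([x,y,z+12],150)
    hit=r.movel([x,y,z-2],25,f_stop=4);s=readout.state()
    print("hit",hit,"dz",s["position"][2]-z,"xy",s["position"][:2]-np.array([x,y]),s["contact_force"])
    r.release();r.movel([x,y,160],180);print("t",readout.state()["t"])
E
python3 - <<'E'
from h import *
pick("small",list(KN))
p,d=grab_frame("side");cv2.imwrite("pics/s1.png",p)
place("small")
p,d=grab_frame("side");cv2.imwrite("pics/s2.png",p)
a=cv2.imread("pics/s1.png")[100:300,120:400];b=p[100:300,120:400]
cv2.imwrite("pics/c12.png",cv2.resize(np.hstack([a,b]),(800,286)))
E
```

```text
small angle 145.0 clear 23.78759675126625
open 20.795877496781298 grip 29.26060579251498 pos [466.0797836  100.29396213  25.14469886]
open 20.86554255961903 t 5.0333
hit True dz -0.10143282642661688 xy [ 0.04148061 -0.02883179] [ 0.18259627 -0.37825093  3.86242273]
t 9.2333
```

View pics/c12.png

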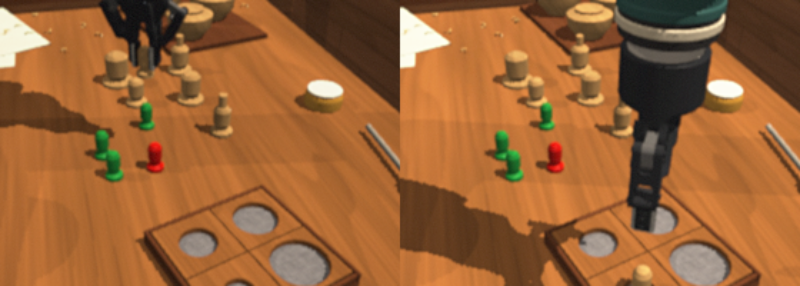

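The small knob is standing in its recess, at (640,275) in the right half, and contact came at exactly floor height. The other objects are undisturbed. Continuing with the rest.

Run:
```python
from h import *
todo=["medium","large","largest"]
for k in list(todo):
    pick(k,todo)
    if abs(readout.state()["opening"]-SZ[k][1])>4: print("BAD GRASP");break
    place(k);todo.remove(k)
r.movel([400,-60,260],200)
r.move_pose([209,481,242],wrap(np.radians(66),[209,481,242]))
p,d=grab_frame("top");cv2.imwrite("pics/top2.png",p)
X=cloud("top",d)
for P,c,a in blobs(X,37):
    if not(90<c[0]<420 and 120<c[1]<260):continue
    (x,y),rad=cv2.minEnclosingCircle(P[:,:2].astype(np.float32))
    print(c.round(0),"c",round(x,1),round(y,1),"d",round(2*rad,1),"z97",np.percentile(P[:,2],90).round(1))
p2,_=grab_frame("side")
cv2.imwrite("pics/end.png",np.hstack([cv2.resize(p[110:250,280:420],(390,390),interpolation=2),cv2.resize(p2[90:350,130:390],(390,390))]))
print(readout.state()["t"])
```

```text
medium angle 40.0 clear 38.759870576338855
open 28.984075766720952 grip 29.43697507318575 pos [472.89440404 247.72281747  27.29113667]
open 28.882900785763837 t 13.9083
hit True dz 0.0013817871917609637 xy [ 0.11291132 -0.05206827] [-0.26582632  0.53009063  3.20227672]
t 18.175
large angle 160.0 clear 74.75525046194325
open 37.13472301397139 grip 30.031327652104665 pos [576.14741339 234.73638082  30.39728167]
open 36.85936722377642 t 22.4083
hit True dz 0.2335731282840925 xy [ 0.08527092 -0.03719816] [ 0.9390534  -0.22758182  2.58788841]
t 26.45
largest angle 100.0 clear 98.31999387416542
open 45.29276954951832 grip 30.441726296539855 pos [451.16237924 341.59363005  33.51275271]
open 44.9630538710488 t 30.875
hit True dz 0.2695224022149958 xy [ 0.09550982 -0.05749911] [ 0.51840872 -0.06910398  4.74109874]
t 35.5333
[109. 148.] c 586.8 361.4 d 37.7 z97 80.7
[221. 146.] c 598.1 112.8 d 30.1 z97 76.7
[367. 150.] c 592.2 -214.8 d 48.2 z97 78.2
[328. 160.] c 568.9 -127.3 d 37.9 z97 72.7
[377. 190.] c 505.2 -238.2 d 21.7 z97 60.1
[339. 199.] c 482.0 -152.1 d 30.4 z97 66.6
[196. 199.] c 475.3 161.5 d 21.5 z97 48.5
[252. 205.] c 465.5 39.0 d 20.7 z97 48.6
[253. 235.] c 399.8 32.9 d 21.3 z97 49.0
[227. 239.] c 389.9 90.8 d 21.4 z97 49.1
39.1833
```

View pics/end.png

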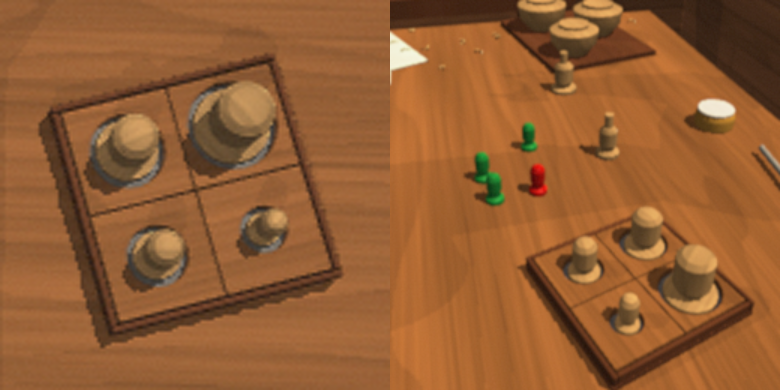

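All four knobs stand upright and centred in their recesses, with tops at 60, 66, 72 and 78 mm as expected. The stubbed knobs and look-alikes have not moved. Handing in.

```bash
python3 -c "
from bench import *
print(workorder.sign_off())"
```

```text
the job is handed in; nothing more can be done
None
```

All four finished knobs stand upright on the floors of their matching recesses, the two stubbed knobs were left where they stood, and the job was handed in at about 39 s of the 106 s allowed.

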